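Unlock and open the bench tool chest

ROBOT

A 6-joint arm with a two-finger parallel gripper is mounted at the origin on the work surface. World frame = base frame: x ahead of the robot, y to its left, z up, the work surface at z = 0. Lengths are in m, angles in rad, forces in N, time in s.
With the tool pointing down it reaches from about 0.375 to 0.9 m from the base axis. Payload 3.1 kg.
Tool frame: the origin (TCP) lies midway between the tips of the shut fingers; the grasp point (between the pads) lies 19 mm behind it; z points along the fingers, y is the line along which they close (so a half turn about z gives the same grasp; the last joint's range is limited). The gripper opens to 87 mm and grips with 3 to 60 N. Pads are 19 mm wide; open, the fingers measure 117 mm over their backs; the gripper's body (75 mm by 190 mm) begins 51 mm behind the grasp point.
Start: joints at [-1.429, 0.527, 1.433, -0, 1.181, -0.178], TCP at [0.197, -0.593, 0.223] pointing down, gripper open.
Joint ranges: [-3.08, 3.08], [-0.75, 2.2], [0.22, 2.44], [-1.43, 4.57], [0, 2.65], [-2.85, 2.85]. Speed limits (rad/s): [2.79, 2.79, 3.14, 3.14, 3.14, 3.14].

INTERFACE

Orientations are given as a unit quaternion [x, y, z, w].
In Python, from rig import status, imaging, order gives the robot as it stands.
- The arm moves only by the tool arm_command, never from a script. Its argument "deltas" is one flat list of numbers, 5 for each row, row after row: the opening, from -1 (shut) to 1 (fully open), so that 0 is half open, then the shift along the tool's x, y, z in m, then the turn about the tool's z in rad. In form: [gripper, tx, ty, tz, roll, gripper, tx, ty, tz, roll, ...]. A call has 1 to 12 rows; each row shifts and turns the commanded pose from where the row before left it, along the tool's axes as they then stand; what a row does not reach is not made up. A row lasts 1/8 s, in which the tool goes at most 62.5 mm and 10.7 degrees, less where a joint would pass 70% of its speed; a pose out of reach is approached as far as the arm can. A call with a gripper value outside its range is refused whole. The fingers move at their own pace and stop on an object; "newtons" is the grip in N (left out, the last holds). Time passes only in rows, so rows that do not move let the fingers close. It gives the time, the measured TCP pose, the force, the opening and the grip force at its end, in the units of the state.
- status.get_obs(): the state, without advancing time (a new reading comes with each control period).
- imaging.camera(name): name is "scene" or "top" or "wrist"; returns (picture, depth): 420x560x3 uint8, red, green, blue; 420x560 float32, m along the optical axis (not along the pixel's ray), 0 where there is no reading.
- imaging.camera_params(name): a dict with "intrinsics" (3x3 intrinsics, pixels), "k1" (the pictures are not rectified: a ray, as slopes to the right and down, at radius r is drawn at 1 + k1 r^2 times it, then the intrinsics apply), "camera_from_world" (4x4, takes a point from world to camera coordinates). Camera axes: x right, y up, looking along -z (the intrinsics and any distortion apply to the point x, -y, -z); pixel columns grow to the right and rows downward; lengths in m; the calibration is good to about 2 mm. A picture is of the moment at which its call begins: read the wrist's pose just before it. camera_params takes no time and is no camera call; for the wrist camera it gives the pose at the moment of the call.
- order.hand_in(): hands the job in; it is judged then, once.
The state is a dict: "time": time; "q": joint angles; "joint_velocities": joint speeds; "joint_torque": joint torques, N m; "position": TCP position; "tool_rot": TCP orientation; "ft_force": force on the tool from outside, world axes, zero at the start; "moment": the same for the moment, N m; "grip_width": finger opening in m; "grip_force": force on a finger pad.
Only numpy, scipy, OpenCV 4.12 (cv2) and the standard library are available. Lean on these libraries where they do the work, as an engineer would, in place of code of your own. Each camera call takes 0.05 s, during which the arm holds its last target. There are 200 camera calls.

TASK

Open the flat grey tool chest on the bench. Slide its transport lock back to the end stop so that the tongue frees the paddle, lift the paddle to withdraw the pawl, and swing the lid gently right up to its stop, where it stays by itself; leave the cups, the can and the tools around the chest undisturbed.

Things in the scene. Friction and masses are not known exactly. Their poses are not given: they have to be found in the camera images.
- chest: flat grey sheet-steel tool chest, fixed on the bench, 460 mm wide, 240 deep, 125 high to its shut lid. Origin: centre of its underside, on the bench. x points from its front (latch side, towards the robot) to the hinged far side, y along its width (left seen from the robot), z up. Points of other things are in mm in this frame, lid shut.
- lid (a joint): the lid's angle, rad: 0 shut, 1.40 fully open at the stop of its hinges. About 0.8 kg; friction hinges hold it at any angle where it is left; raising it takes about 5 to 8 N at the front edge, 10 N at the grip bar. It turns about the hinge line (along y): the front edge rises and goes away from the robot. It is held shut until the pawl is withdrawn.
- lid_hinge (a point): middle of the lid's hinge line, at (122, 0, 118); does not move.
- lid_edge (a point): middle of the lower edge of the lid's front flange (30 mm deep, 3 thick, as wide as the lid), at (-120, 0, 95) with the lid shut; 243 mm from the hinge line; moves with the lid. Once the lid is ajar it can be pushed on, up and over, by this edge or by its underside.
- dish (a point): centre of the floor of the dark dish let into the lid for the paddle, at (-48, 0, 98): 104 mm along x, 120 along y, 27 deep (x from -100 to 4, y from -60 to 60, flush with the lid at 125).
- paddle (a joint): the paddle's angle to the lid, rad: 0 lying in its dish, 0.70 lifted to its stop, front end rising. A spring returns it (about 2 N at the grip bar at 0, 5 N at 0.70). The pawl is clear of the front wall from about 0.45 rad on; it springs out again when the paddle is let go, which does no harm once the lid is ajar.
- paddle_pivot (a point): middle of the paddle's pivot line (along y), at (-5, 0, 131); moves with the lid.
- paddle_bar (a point): centre of the paddle's grip bar, its rolled front end: steel bar 13 mm thick, 44 mm long along y, at (-70, 0, 133), 65 mm from the pivot; moves with paddle and lid. Dish floor 35 mm below it; beyond each end of the bar the dish is free for 38 mm. Pinched across its ends it turns between the fingers as it rises. The paddle plate behind it is 34 mm wide, 4 thick.
- lock (a joint): travel of the transport lock slide along the chest's x, m: 0 to 0.008 at the start (locked: its flat tongue lies over the paddle plate and keeps it down), 0.050 at its end stop towards the hinged side (free). Friction about 2 N; it stays where it is left.
- lock_lug (a point): centre of the lock slide's upright lug, 14 mm along x, 24 along y, 26 tall (top at 165), at (30 + travel, 0, 152), lid shut. Its foot is at 139 on a slide 22 wide; beside that the lid and a flat strip lie at 125 to 127. A low staple over the slide (top at 145, 8 mm along x, 33 along y) stands at x = 12, the end stop (top at 141) at x = 111.
- cup_tall: bamboo cup 160 mm tall, 72 mm across, standing upright; not part of the job. Origin: centre of its underside.
- cup_mid: bamboo cup 125 mm tall, 68 mm across, standing upright; not part of the job. Origin: centre of its underside.
- cup_short: bamboo cup 95 mm tall, 74 mm across, standing upright; not part of the job. Origin: centre of its underside.
- can: plain aluminium drink can, 122 mm tall, 66 mm across, standing upright; not part of the job. Origin: centre of its underside.
- tape: tape measure in a yellow case, 70 x 36 mm and 66 mm tall, standing in front of the chest; not part of the job. Origin: centre of its underside.
- hammer: hammer with a wooden handle, 260 mm long, lying in front of the chest; not part of the job. Origin: middle of its length, on the bench.
- screwdriver: screwdriver with a dark handle, 200 mm long, lying to the left of the chest; not part of the job. Origin: middle of its length, on the bench.

How it is judged:
By the outcome, as a careful person would: the job done as asked, in the order asked, and still so for the second after the job is handed in, with the robot touching nothing.
It also fails if it takes over 58 s, if anything falls off the work surface, if the arm or the gripper's body presses on something with over 40 N, if the wrist force passes 120 N, or if a joint passes its speed limit or range.

## Working session

There is one attempt and no reset: what is moved stays moved. The work goes in short steps, Python scripts to look and compute and a tool call to move; the robot and the scene stay as the last step left them, time stands still between calls to the robot, and variables do not carry over. Pictures are saved under pics/ and viewed, at most 10 in all, crops included, and the job is handed in when it is done.

Besides the shell and the picture viewer there is one more tool, called after "Call:" as name(argument=value, ...) on one line, values as JSON. arm_command: Moves the arm, as the interface text tells. Its arguments: {"type":"object","properties":{"deltas":{"type":"array"},"newtons":{"type":"number"}},"required":["deltas"]}

```bash
mkdir -p pics; ls; python3 - <<'E'
from rig import status, imaging
import cv2, numpy as np
print(status.get_obs())
for n in ("scene","top"):
    p,d=imaging.camera(n); cv2.imwrite(f"pics/{n}0.png",p[:,:,::-1]); np.savez(f"{n}0.npz",p=p,d=d,**{k:np.array(v) for k,v in imaging.camera_params(n).items()})
    print(imaging.camera_params(n))
E
```

```text
pics
{'time': 0.0, 'q': array([-1.42950864e+00,  5.28487167e-01,  1.43391993e+00, -7.30730981e-06,
        1.18139803e+00, -1.78495814e-01]), 'joint_velocities': array([ 0.00023138,  0.00106236,  0.0005585 ,  0.00015979, -0.00034261,
        0.00176522]), 'joint_torque': array([-2.14594074e-03, -4.40047181e+01, -1.76589561e+01,  6.31670561e-02,
        5.82822226e-02, -1.67311655e-04]), 'position': array([ 0.19639744, -0.59255525,  0.22155314]), 'tool_rot': array([ 9.87243698e-01,  1.59212616e-01,  1.72013238e-05, -1.10610959e-03]), 'ft_force': array([-0.33134968, -0.11082765,  0.17354991]), 'moment': array([-0.02810192, -0.00837651,  0.00292153]), 'grip_force': 0.0, 'grip_width': 0.08662956186699765}
{'intrinsics': array([[429.24925713,   0.        , 275.09324534],
       [  0.        , 429.24925713, 210.33831095],
       [  0.        ,   0.        ,   1.        ]]), 'k1': -0.08467067353533506, 'camera_from_world': array([[ 0.51731437,  0.85550599,  0.02225643, -0.356823  ],
       [-0.47722024,  0.26678643,  0.83730869,  0.13160874],
       [ 0.71038489, -0.44377304,  0.54627722, -1.76398551],
       [ 0.        ,  0.        ,  0.        ,  1.        ]])}
{'intrinsics': array([[505.30875635,   0.        , 279.56231184],
       [  0.        , 505.30875635, 201.31071213],
       [  0.        ,   0.        ,   1.        ]]), 'k1': -0.007119872071053598, 'camera_from_world': array([[-0.00650784, -0.9998721 , -0.01460909,  0.10863439],
       [ 0.98290569, -0.00908415,  0.18388552, -0.51605461],
       [-0.18399471, -0.01316266,  0.9828391 , -1.27831171],
       [ 0.        ,  0.        ,  0.        ,  1.        ]])}
```

View pics/top0.png

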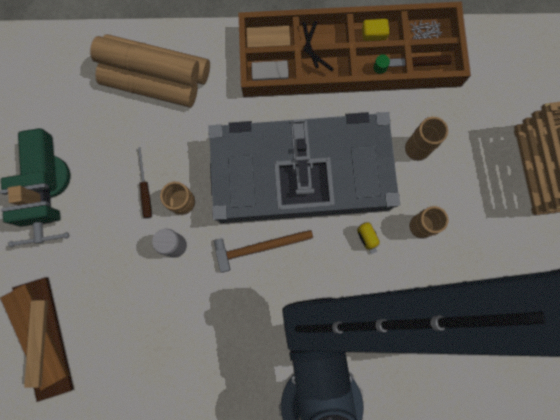

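View pics/scene0.png

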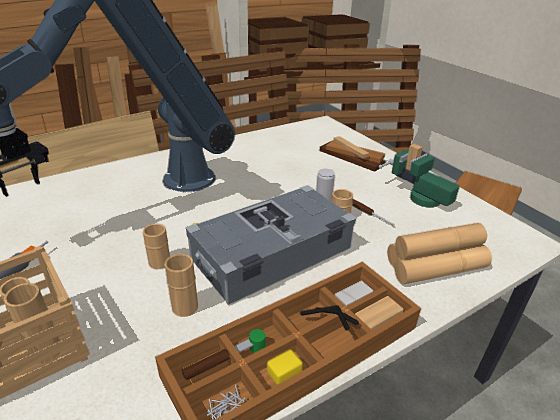

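The top view shows the chest at columns 210–397, rows 115–220, with its dish around (304,183) and the lock at about (301,140). The tall cups stand near its right end, the short cup and can are off to the left, and the hammer and tape are in front. Next I'll measure the pose from depth.

```bash
cat > h.py <<'E'
import numpy as np, cv2
def cloud(d,c):
    K=np.array(c["intrinsics"]);k=float(c["k1"]);T=np.array(c["camera_from_world"])
    v,u=np.mgrid[:d.shape[0],:d.shape[1]].astype(float)
    uv=cv2.undistortPoints(np.stack([u.ravel(),v.ravel()],1)[:,None],K,np.array([k,0,0,0.]))[:,0]
    z=d.ravel(); P=np.stack([uv[:,0]*z,-uv[:,1]*z,-z],1)
    return ((P-T[:3,3])@T[:3,:3]).reshape(*d.shape,3)
def pix(P,c):
    K=np.array(c["intrinsics"]);T=np.array(c["camera_from_world"])
    p=np.atleast_2d(P)@T[:3,:3].T+T[:3,3]
    return cv2.projectPoints(p*[1,-1,-1],np.zeros(3),np.zeros(3),K,np.array([float(c["k1"]),0,0,0.]))[0][:,0]
E
python3 - <<'E'
import numpy as np,cv2
from h import *
for n in ("top","scene"):
    c=np.load(n+"0.npz"); W=cloud(c["d"],c)
    ok=(c["d"]>0)
    if n=="top":
        print("bench z",np.median(W[...,2][ok&(abs(W[...,2])<.02)]))
    m=ok&(abs(W[...,2]-.125)<.007)&(W[...,0]>.3)&(W[...,0]<.9)&(abs(W[...,1])<.5)
    m=cv2.morphologyEx(m.astype(np.uint8),cv2.MORPH_OPEN,np.ones((3,3)))
    nl,L,s,_=cv2.connectedComponentsWithStats(m); i=1+np.argmax(s[1:,4]); pts=W[L==i]
    print(n,s[i],np.median(pts[:,2]))
    r=cv2.minAreaRect((pts[:,:2]*1000).astype(np.float32)); print(r); print(cv2.boxPoints(r))
    # high things
    b=r[0]
    for lo,hi in ((.155,.17),(.136,.145)):
        q=ok&(W[...,2]>lo)&(W[...,2]<hi)&(np.hypot(W[...,0]-b[0]/1000,W[...,1]-b[1]/1000)<.12)
        P=W[q]; print(lo,len(P),P.mean(0) if len(P) else 0, P.min(0) if len(P) else 0,P.max(0) if len(P) else 0)
E
```

```text
bench z -0.00032621444953741767
top [  208   112   192   108 14826] 0.12498803097671585
((598.927490234375, 46.13734436035156), (249.9737091064453, 463.7195739746094), 3.909343719482422)
[[ 458.4237   268.93628]
 [ 490.03918 -193.70428]
 [ 739.4313  -176.66159]
 [ 707.8158   285.97897]]
0.155 58 [0.63107597 0.04891995 0.16323596] [0.62444274 0.03733883 0.15601734] [0.63858065 0.05957407 0.16932678]
0.136 406 [0.59521878 0.04636117 0.13925388] [0.51780219 0.02114759 0.1360011 ] [0.711359   0.06824981 0.14498204]
scene [ 186  186  170   88 6655] 0.1250941999172134
((599.6574096679688, 46.488433837890625), (254.005615234375, 466.65625), 4.093265056610107)
[[ 456.32355  270.15588]
 [ 489.6336  -195.31   ]
 [ 742.9913  -177.17902]
 [ 709.6812   288.28687]]
0.155 38 [0.63719085 0.04660799 0.16208509] [0.6289252  0.03457262 0.1552928 ] [0.64319762 0.05843533 0.16655423]
0.136 208 [0.60998937 0.04410255 0.13924667] [0.52434962 0.01911672 0.13601753] [0.71440141 0.06604553 0.14491354]
```

Call:
arm_command(deltas=[1,0.02,-0.015,-0.02,0,1,0.039,-0.032,-0.02,0,1,0.042,-0.034,0,0,1,0.042,-0.034,0,0,1,0.042,-0.034,0,0,1,0.042,-0.034,0,0,1,0.042,-0.034,0,0,1,0.042,-0.034,0,0,1,0.042,-0.034,0,0,1,0.042,-0.034,0,0,1,0.042,-0.034,0,0,1,0.042,-0.034,0,0])

```text
time: 1.6
position: [0.5301, -0.0736, 0.2623]
tool_rot: [0.987, 0.159, -0.0, -0.0]
ft_force: [0.3, -0.8, -0.1]
grip_width: 0.0869
grip_force: 0.0
```

Call:
arm_command(deltas=[0.5,0.04,-0.034,0,0,0.5,0.025,-0.034,0,0,0.2,0.01,-0.02,0,0,0.2,0,0,0,0.125,0.2,0,0,0,0.125,0.2,0,0,0,0,0.2,0,0,0,0])

```text
time: 2.48
position: [0.5729, 0.0317, 0.2623]
tool_rot: [0.999, 0.036, -0.0, -0.0]
ft_force: [-0.3, -0.5, 0.0]
grip_width: 0.0525
grip_force: 0.0
```

```bash
python3 - <<'E'
from rig import status, imaging
import cv2, numpy as np
o=status.get_obs(); print(o["time"],o["position"],o["tool_rot"],o["q"])
n="wrist"; c=imaging.camera_params(n); p,d=imaging.camera(n)
cv2.imwrite("pics/wrist1.png",p[:,:,::-1]); np.savez("wrist1.npz",p=p,d=d,**c)
E
```

```text
2.475 [0.57290869 0.0317235  0.26231014] [ 9.99363419e-01  3.56745365e-02 -2.83903363e-04 -6.00889013e-05] [-1.39373542e-01  4.14245534e-01  1.51631606e+00  2.07760734e-05
  1.21161112e+00  1.36005126e+00]
```

View pics/wrist1.png

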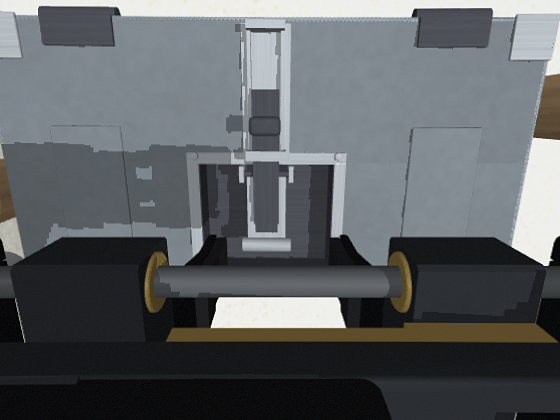

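The wrist view shows the lug at (265,125), the bar at (266,244) and the tongue over the plate between them. I'll measure both from depth.

```bash
python3 - <<'E'
import numpy as np,cv2
from h import *
c=np.load("wrist1.npz"); W=cloud(c["d"],c)
th=np.radians(4.0); R=np.array([[np.cos(th),np.sin(th)],[-np.sin(th),np.cos(th)]])
L=(W[...,:2]-[.599,.0463])@R.T*1000; Z=W[...,2]*1000
def rep(n,m): 
    a=L[m]; z=Z[m]; print(n,m.sum(),a.min(0).round(1),a.max(0).round(1),z.min().round(1),z.max().round(1))
v,u=np.mgrid[:420,:560]
reg=(u>180)&(u<360)&(v<250)
rep("lug",reg&(Z>155)&(abs(L[...,0]-35)<20)&(v<140))
rep("bar",reg&(Z>130)&(Z<150)&(v>236)&(v<252)&(u>235)&(u<300)&(L[...,0]<-55))
# dish rim inner: deep floor
rep("dish",reg&(Z>94)&(Z<102)&(v>160))
rep("lid", (v<200)&(abs(Z-125)<5))
for x in (270,): print(np.c_[L[225:254:3,x-4].round(1),Z[225:254:3,x-4].round(1)])
# plane side yaw: lid far edge
pts=[]
for uu in list(range(130,230,8))+list(range(310,400,8)):
    col=np.where(abs(Z[:120,uu]-125)<4)[0]; pts.append(L[col[0],uu])
pts=np.array(pts); print(np.polyfit(pts[:,1],pts[:,0],1))
E
```

```text
lug 670 [ 27.5 -15.5] [43.  8.] 160.9 424.9
bar 629 [-75.9 -25.1] [-64.7  18.7] 132.4 141.4
dish 6384 [-92.5 -62.5] [-3.4 56.1] 95.6 101.9
lid 91502 [ -32.4 -235.9] [125.7 227.9] 120.1 130.0
[[-53.7  -3.3 134.6]
 [-56.7  -3.3 134.1]
 [-59.8  -3.2 133.5]
 [-62.5  -3.2 134.1]
 [-65.3  -3.2 134.3]
 [-67.1  -3.3 137.2]
 [-69.2  -3.3 139.1]
 [-71.5  -3.4 140.6]
 [-75.   -3.3 139.2]
 [-95.6  -1.7  97.4]]
[2.70426498e-03 1.16962274e+02]
```

Call:
arm_command(deltas=[0.2,0.031,-0.005,0.01,0,0.2,0.031,-0.0045,0.01,0,0.2,0,0,0.03,0,0.2,0,0,0.03,0,0.2,0,0,0.025,0,0.2,0,0,0.015,0,0.2,0,0,0,0,-1,0,0,0,0,-1,0,0,0,0,-1,0,0,0,0,-1,0,0,0,0,-1,0,0,0,0], newtons=10)

```text
time: 4.03
position: [0.6345, 0.0463, 0.1432]
tool_rot: [0.999, 0.035, 0.0, -0.0]
ft_force: [-0.1, 2.4, 3.5]
grip_width: 0.0242
grip_force: 10.0
```

Call:
arm_command(deltas=[-1,0.005,0,0,0,-1,0.008,0,0,0,-1,0.008,0,0,0,-1,0.008,0,0,0,-1,0.007,0,0,0,-1,0.004,0,0,0,-1,0.002,0,0,0,-1,0,0,0,0])

```text
time: 5.03
position: [0.6766, 0.0491, 0.1432]
tool_rot: [0.999, 0.035, 0.0, -0.0]
ft_force: [-2.1, 2.6, 5.1]
grip_width: 0.024
grip_force: 10.0
```

Call:
arm_command(deltas=[-1,0.002,0,0,0,-1,0.002,0,0,0,-1,0.002,0,0,0,-1,0,0,0,0])

```text
time: 5.52
position: [0.6784, 0.0492, 0.1427]
tool_rot: [0.999, 0.035, -0.005, -0.0]
ft_force: [-8.3, 1.2, 9.8]
grip_width: 0.0236
grip_force: 10.0
```

Call:
arm_command(deltas=[-0.6,-0.004,0,0,0,0,0,0,0,0,0.2,0,0,-0.01,0,0.5,0,0,-0.03,0,0.5,0,0,-0.04,0,0.5,-0.03,0,-0.02,0,0.5,-0.05,0,0,0,0.5,-0.04,0,0,0,0.5,-0.01,0,0,0,0.5,0,0,0,0])

```text
time: 6.78
position: [0.5494, 0.0392, 0.2433]
tool_rot: [0.999, 0.035, 0.001, 0.0]
ft_force: [0.2, 0.5, 0.1]
grip_width: 0.0653
grip_force: 0.0
```

```bash
python3 - <<'E'
from rig import status, imaging
import cv2, numpy as np
from h import *
o=status.get_obs(); print(o["time"],o["position"],o["tool_rot"],o["ft_force"],o["grip_width"])
n="wrist"; c=imaging.camera_params(n); p,d=imaging.camera(n)
cv2.imwrite("pics/wrist2.png",p[:,:,::-1]); 
W=cloud(d,c); th=np.radians(4.0); R=np.array([[np.cos(th),np.sin(th)],[-np.sin(th),np.cos(th)]])
L=(W[...,:2]-[.599,.0463])@R.T*1000; Z=W[...,2]*1000
v,u=np.mgrid[:420,:560]; reg=(abs(L[...,1])<40)&(d>0)
for nm,m in (("lug",reg&(Z>155)&(Z<170)&(abs(L[...,0]-75)<25)),("bar",reg&(Z>134)&(Z<146)&(abs(L[...,0]+70)<12))):
    print(nm,m.sum(),L[m].min(0),L[m].max(0)) if m.any() else print(nm,"none")
E
```

```text
6.775 [0.54941992 0.03920664 0.24325948] [9.99397742e-01 3.46812959e-02 1.12600256e-03 3.03861661e-04] [0.19849105 0.53016888 0.05681595] 0.06531361012586039
lug 920 [ 69.92435616 -15.65318635] [83.75692653  8.14272508]
bar 805 [-77.75475757 -25.18984479] [-58.19393773  18.45931219]
```

View pics/wrist2.png

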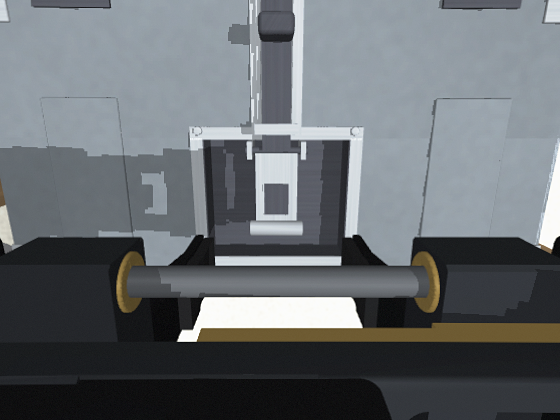

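The lock is back: lug now at (276,25), and its force rose to 8 N at the end stop. The tongue is clear of the paddle, whose bar is at (276,228). Next I'll pinch the bar across its ends.

Call:
arm_command(deltas=[0.5,-0.011,0,0,0,0.5,-0.01,0,0.01,0,0.5,0,0,0.03,0,0.5,0,0,0.03,0,0.5,0,0,0.03,0,0.5,0,0,0.017,0,0.5,0,0,0.008,0,-1,0,0,0,0,-1,0,0,0,0,-1,0,0,0,0,-1,0,0,0,0,-1,0,0,0,0], newtons=30)

```text
time: 8.32
position: [0.5279, 0.0389, 0.1182]
tool_rot: [0.999, 0.035, 0.001, -0.001]
ft_force: [1.1, 4.5, 3.2]
grip_width: 0.0431
grip_force: 30.0
```

Call:
arm_command(deltas=[-1,0.0003,0,-0.005,0,-1,0.001,0,-0.0063,0,-1,0.0013,0,-0.0055,0,-1,0.002,0,-0.0054,0,-1,0.0024,0,-0.0052,0,-1,0.0027,0,-0.005,0,-1,0.0032,0,-0.0047,0,-1,0.0034,0,-0.0043,0,-1,0,0,0,0])

```text
time: 9.45
position: [0.5412, 0.0398, 0.1582]
tool_rot: [0.999, 0.035, -0.003, -0.001]
ft_force: [-1.9, 4.8, -7.3]
grip_width: 0.0432
grip_force: 30.0
```

Call:
arm_command(deltas=[-1,0.0015,0,-0.0045,0,-1,0.0015,0,-0.0042,0,-1,0.0035,0,-0.0085,0,-1,0.0039,0,-0.0083,0,-1,0.0043,0,-0.0081,0,-1,0.0047,0,-0.0079,0,-1,0,0,0,0])

```text
time: 10.32
position: [0.5611, 0.0412, 0.2001]
tool_rot: [0.999, 0.035, -0.003, -0.001]
ft_force: [-2.8, 5.2, -7.3]
grip_width: 0.0438
grip_force: 30.0
```

```bash
python3 - <<'E'
from rig import imaging
import cv2, numpy as np
p,d=imaging.camera("scene"); cv2.imwrite("pics/scene3.png",cv2.resize(p[120:330,120:400,::-1],None,fx=2,fy=2))
E
```

```text
(no output)
```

View pics/scene3.png

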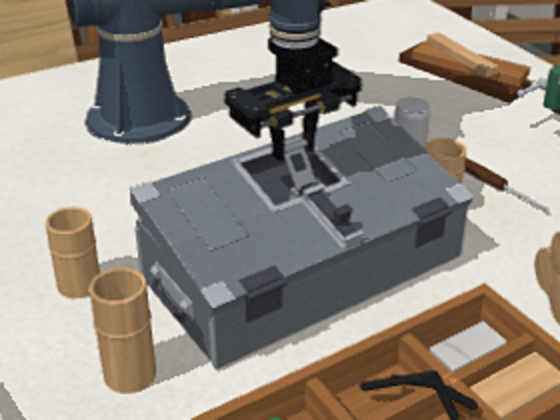

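The crop shows the paddle raised in the fingers near (300,160) and the lid ajar, with its front edge lifted (140,190). I'll keep following the lid's arc.

Call:
arm_command(deltas=[-1,0.0051,0,-0.0077,0,-1,0.0055,0,-0.0074,0,-1,0.0058,0,-0.0071,0,-1,0.0062,0,-0.0068,0,-1,0.0065,0,-0.0065,0,-1,0.0068,0,-0.0062,0,-1,0.0071,0,-0.0058,0,-1,0.0074,0,-0.0055,0,-1,0.0077,0,-0.0051,0,-1,0,0,0,0])

```text
time: 11.62
position: [0.6177, 0.045, 0.2595]
tool_rot: [0.999, 0.035, -0.004, -0.0]
ft_force: [-8.6, 4.0, 0.6]
grip_width: 0.0434
grip_force: 30.0
```

Call:
arm_command(deltas=[-1,0.0079,0,-0.0047,0,-1,0.0081,0,-0.0043,0,-1,0.0083,0,-0.0039,0,-1,0.0085,0,-0.0035,0,-1,0.0087,0,-0.003,0,-1,0.0088,0,-0.0026,0,-1,0.009,0,-0.0021,0,-1,0,0,0,0])

```text
time: 12.62
position: [0.6793, 0.0492, 0.2861]
tool_rot: [0.999, 0.035, -0.001, -0.0]
ft_force: [-7.1, 4.4, 3.1]
grip_width: 0.043
grip_force: 30.0
```

```bash
python3 - <<'E'
from rig import imaging,status
import cv2, numpy as np
p,d=imaging.camera("scene"); cv2.imwrite("pics/scene4.png",cv2.resize(p[60:330,120:400,::-1],None,fx=2,fy=2)); print(status.get_obs()["q"])
E
```

```text
[-9.14499314e-02  5.51119113e-01  1.20296750e+00 -8.20951362e-06
  1.38819636e+00  1.40945878e+00]
```

View pics/scene4.png

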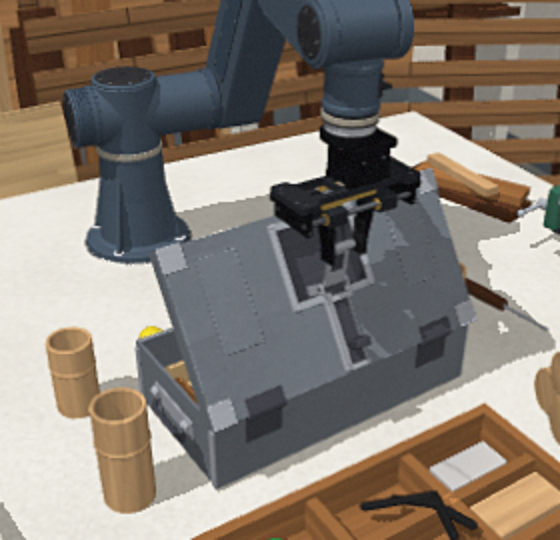

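The lid is at roughly 55–60°, with the bar still between the fingers (345,240) and the cups in place. I'll go on to the stop, slowing at the end.

Call:
arm_command(deltas=[-1,0.009,0,-0.0017,0,-1,0.0091,0,-0.0012,0,-1,0.0092,0,-0.0008,0,-1,0.0092,0,-0.0003,0,-1,0.0092,0,0.0001,0,-1,0.006,0,0.0004,0,-1,0.004,0,0.0005,0,-1,0,0,0,0])

```text
time: 13.68
position: [0.7368, 0.053, 0.2908]
tool_rot: [0.999, 0.035, 0.003, 0.0]
ft_force: [-4.7, 3.5, 6.7]
grip_width: 0.0418
grip_force: 30.0
```

Call:
arm_command(deltas=[-1,0.003,0,0.0003,0,-1,0.003,0,0.0004,0,-1,0.003,0,0.0004,0,-1,0,0,0,0])

```text
time: 14.18
position: [0.7459, 0.0537, 0.2899]
tool_rot: [0.999, 0.035, 0.003, 0.0]
ft_force: [-3.7, 4.3, 6.2]
grip_width: 0.0421
grip_force: 30.0
```

```bash
cat > ang.py <<'E'
from rig import imaging,status
import cv2, numpy as np
from h import *
def lid():
    c=imaging.camera_params("scene"); p,d=imaging.camera("scene"); W=cloud(d,c)
    th=np.radians(4.0); R=np.array([[np.cos(th),np.sin(th)],[-np.sin(th),np.cos(th)]])
    L=(W[...,:2]-[.599,.0448])@R.T*1000; Z=W[...,2]*1000
    m=(d>0)&(Z>160)&(Z<400)&(abs(L[...,1])>90)&(abs(L[...,1])<210)&(L[...,0]>0)&(L[...,0]<150)
    A=np.c_[Z[m],np.ones(m.sum())]; x=L[...,0][m]; k=np.ones(len(x),bool)
    for _ in range(5):
        s=np.linalg.lstsq(A[k],x[k],rcond=None)[0]; r=x-A@s; k=abs(r)<4
    print("angle",np.pi/2-np.arctan(-s[0]) if 0 else np.pi/2+np.arctan(s[0]),"n",k.sum(),len(x),"zmax",Z[m][k].max()); return p
E
python3 - <<'E'
from ang import *
cv2.imwrite("pics/s5.png",cv2.resize(lid()[60:330,120:400,::-1],None,fx=2,fy=2))
E
```

```text
angle 1.3454787056401363 n 4423 4837 zmax 357.51925481181837
```

Call:
arm_command(deltas=[-1,0.003,0,0.0003,0,-1,0.003,0,0.0004,0,-1,0.003,0,0.0004,0,-1,0.002,0,0.0003,0,-1,0,0,0,0])

```text
time: 14.85
position: [0.7568, 0.0544, 0.2884]
tool_rot: [0.999, 0.035, 0.003, 0.0]
ft_force: [-4.0, 4.0, 6.1]
grip_width: 0.0422
grip_force: 30.0
```

```bash
python3 -c "
from ang import *
lid()"
```

```text
angle 1.4037466176169644 n 4306 4747 zmax 361.37873557056804
```

Call:
arm_command(deltas=[-1,0.002,0,0.0002,0,-1,0.002,0,0.0002,0,-1,0.002,0,0.0002,0,-1,0,0,0,0])

```text
time: 15.4
position: [0.7583, 0.0545, 0.2877]
tool_rot: [0.999, 0.035, -0.003, 0.0]
ft_force: [-13.9, 2.9, 9.2]
grip_width: 0.0419
grip_force: 30.0
```

```bash
python3 -c "
from ang import *
lid()"
```

```text
angle 1.408493748834379 n 4283 4717 zmax 361.3605409686219
```

Call:
arm_command(deltas=[-1,-0.002,0,0,0,-1,-0.001,0,0,0,-0.02,0,0,0,0,0.3,0,0,0,0,0.5,0,0,0,0,0.5,0,0,-0.02,0,0.5,0.01,0,-0.04,0,0.5,0.01,0,-0.04,0,0.5,0,0,-0.03,0,0.5,0,0,0,0])

```text
time: 16.7
position: [0.7805, 0.0546, 0.417]
tool_rot: [0.999, 0.034, 0.005, 0.001]
ft_force: [0.4, -0.7, -0.3]
grip_width: 0.065
grip_force: 0.0
```

```bash
python3 - <<'E'
from ang import *
cv2.imwrite("pics/s6.png",lid()[:,:,::-1])
E
```

```text
angle 1.40345125822726 n 4906 5367 zmax 360.44219468005065
```

View pics/s6.png

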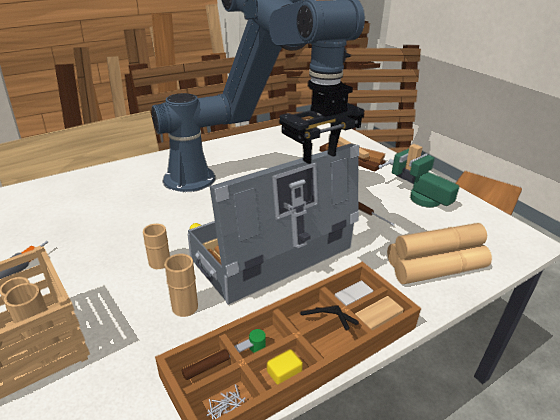

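The lid stands open at about 1.40 rad by itself. The gripper is clear above it (320,140), and the cups in view have not moved.

```bash
python3 -c "
from rig import order
print(order.hand_in())"
```

```text
the job is handed in; nothing more can be done
None
```

The job is handed in after about 17 s of robot time: lock slid to its end stop, paddle lifted, and lid swung to its stop (about 1.40 rad), where it stays with the gripper clear. The two cups visible in the last picture had not moved; I did not re-check the other items around the chest, and the hand-in gave no verdict.

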